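Nip up a slotted block in a one-hand bar clamp

TASK

The slotted aluminium block stands between the open jaws of the one-hand bar clamp that lies on the bench. If the clamp's release lever is swung out to the side, swing it back in line with the bar first (swung out, the jaw only runs back after every stroke); then, working the trigger alone and not pushing the sliding jaw or the block by hand, pump it against the handle stroke by stroke until both rubber pads bear on the block. Finish holding: keep the trigger squeezed so that the block stays snugly gripped, standing on the bench, the pads squashed part-way but never flat, because a hard squeeze would pinch its slot shut; leave the tape roll, hex key and nut near by as they lie.

Things in the scene. Friction and masses are not known exactly. Their poses are not given: they have to be found in the camera images.
- clamp: Black one-hand bar clamp, loose, 0.7 kg, lying flat. Origin on the bench under the bar, mid-housing; x along the bar to the far jaw, y across it towards the jaws, z up. Housing x -42 to 24, y -23 to 23, top 32 mm. Near jaw x -12 to 18, out to y = 76 mm. Handle at -y: 28 mm high, x -32 to -10, y -18 to -113 mm. The bar's tail reaches x = -48 at the start, up to -103 mm when closed.
- grip (a point): Point half-way between the outer sides of handle and trigger where they are squeezed, at (0, -62, 15) mm of the clamp, fixed to its housing. Along the clamp's x, handle plus trigger measure 65 mm with the trigger out, about 39 mm with it home. Axes as the clamp's. Free bench on either side.
- trigger_swing (a joint): Trigger squeeze, rad: 0 out (its spring returns it), 0.26 home (25 mm at the grip). Takes about 5 N (out) to 12 N (home) there, plus 1 N per 2.2 N of clamping. A full stroke draws the jaw up 10 mm and keeps 9 mm of it (2 teeth of 4.5 mm); after a short stroke less is kept. It must go out fully to catch new teeth.
- trigger: The black trigger in front of the handle (on its +x side): a bar 13 mm wide and 22 mm high (5 to 27 mm above the bench), out to y = -108 mm of the clamp. Origin at its pivot, (8, 34, 16) mm of the clamp.
- jaw_travel (a joint): Travel of the toothed steel bar with the far jaw, m: pad faces are 0.079 minus this value apart while nothing is between them; grows as the jaw closes, 0 to 0.055. A light spring (3 N) opens it; with the release lever in line, a ratchet keeps each tooth gained.
- clamp_bar: The toothed steel bar (15 x 6 mm, 14 to 20 mm above the bench) and the far jaw at its end (18 to 20 mm thick, 32 mm high). Axes as the clamp's; origin at the clamp's origin when jaw_travel is 0.
- near_face (a point): Centre of the near pad's face, 15 mm above the bench; its x axis points to the far pad.
- far_face (a point): Centre of the far pad's face, 15 mm above the bench; its x axis points to the near pad.
- near_pad: Soft rubber pad on the near jaw, 10 mm thick, 30 mm wide, 26 mm high; origin at its centre. It squashes 1 mm per 5 N, flat after 4 mm (20 N).
- far_pad: The same pad on the far jaw. Both squash together: 2 mm of jaw travel after touching gives 5 N, 4 mm 10 N, 8 mm 20 N.
- release_lever (a joint): Grey release lever on the housing's top, rad: 0 in line with the bar, tab pointing away from the jaws (ratchet on); 1 swung out 57 degrees towards the clamp's +y (ratchet off: the jaw runs back as the trigger goes out). It snaps to the nearer end from about 0.5, also in the first half second; turning it takes about 1 N at the tab. Its axis is at (-22, 0) mm of the clamp.
- lever_tab (a point): Centre of the lever's upright thumb tab, 42 mm above the bench, 31 mm from the lever's axis; the tab is 10 mm along the lever, 12 mm thick across it (the way it swings), and stands 33 to 51 mm above the bench.
- block_centre (a point): Centre of the slotted block (half-way up, 14 mm above the bench): milled aluminium, 40 (x) x 60 (y) x 28 mm, with a 14 mm slot along its y in the top. It starts loose between the pads, its x along the bar within 0.1 rad, touching neither.
- slotted_block: The same block; origin at the centre of its underside.
- tape: A black roll of tape, 62 x 60 x 19 mm, lying left of the work; origin at its underside. Leave alone.
- allen_key: A black L-shaped hex key, 38 x 114 x 8 mm, lying left of the work; origin at its underside. Leave alone.
- nut: A steel nut, 19 x 22 x 11 mm, right of the work; origin at its underside. Leave alone.
Things that resemble listed ones, but are neither listed nor needed, are in the scene too. Of the things like the slotted_block, leave any that is orange or red; of the rest the larger one is meant.

How it is judged:
At the end, for the whole second after the job is handed in: Both pads bear on the block with 4 to 22 N each; the release lever is in line with the bar (within 0.2 rad); the fingers press on the trigger (over 2 N), which is squeezed by more than 0.03 rad; the block stands upright on the bench and is still (contact force between slotted_block and near_pad between 4 and 22 N and contact force between slotted_block and far_pad between 4 and 22 N and value of joint release_lever below 0.2 rad and contact force between the fingers and trigger above 2 N and value of joint trigger_swing above 0.03 rad and angle between block_centre's own z axis and vertical below 0.1 rad and height (world z) of block_centre below 0.02 m and linear speed of slotted_block below 0.02 m/s); the arm keeps its last pose, push and grip.
It fails at once if the pads are squashed flat and the block is pinched hard (over 28 N) (contact force between slotted_block and near_pad above 28 N or contact force between slotted_block and far_pad above 28 N).
It fails at once if the bar or its sliding jaw is pushed by hand (over 5 N) (contact force between the fingers and clamp_bar above 5 N).
It fails at once if the block is pushed by hand (over 3 N) (contact force between the fingers and slotted_block above 3 N).
It fails at once if a bystander is moved more than 20 mm (distance of any of tape, allen_key, nut from where it was at the start of the episode above 0.02 m).
It also fails if it takes over 61 s, if anything falls off the work surface, if the arm or the gripper's body presses on something with over 40 N, if the wrist force passes 120 N, or if a joint passes its speed limit or range.

ROBOT

A 6-joint arm with a two-finger parallel gripper is mounted at the origin on a cart in front of the work surface, level with it; the furniture and walls round the work are solid. World frame = base frame: x ahead of the robot, y to its left, z up, the work surface at z = 0. Lengths are in m, angles in rad, forces in N, time in s.
With the tool pointing down it reaches from about 0.25 to 0.725 m from the base axis. Payload 4 kg.
Tool frame: the origin (TCP) lies midway between the tips of the shut fingers; the grasp point (between the pads) lies 19 mm behind it; z points along the fingers, y is the line along which they close (so a half turn about z gives the same grasp; the last joint's range is limited). The gripper opens to 85 mm and grips with 20 to 120 N. Pads are 22 mm wide; open, the fingers measure 114 mm over their backs; the gripper's body (76 mm by 85 mm) begins 54 mm behind the grasp point. The pads swing forward as they close: fully open they stand 13 mm farther back than shut.
Start: joints at [1.277, 0.241, 0.005, 1.335, 0, 1.571], TCP at [0.145, 0.479, 0.231] pointing down, gripper open.
Joint ranges: [-2.72, 2.72], [-1.05, 1.87], [-1.09, 1.28], [-1.99, 2.15], [-1.42, 1.44], [-3.14, 3.14]. Speed limits (rad/s): [2.79, 2.79, 3.14, 3.14, 3.14, 3.14].

INTERFACE

Orientations are given as a unit quaternion [x, y, z, w].
In Python, from workcell import bot gives the robot as it stands. The module is installed in compiled form; this text tells all that it offers.
- The arm moves only by the tool drive_tool, never from a script. Its arguments are lists of equal length, an entry for each row: "slide": the shift along the tool's x, y, z scaled (see below), a list of three; "rotation": the turn, a rotation vector about the tool's x, y, z scaled (see below), a list of three. A call has exactly 8 rows; each row is the pose to reach, as a shift and turn from the pose commanded when the call began, along the tool's axes at that moment; what a row does not reach only later rows make up. The controller multiplies each number of a shift by 250 mm and each number of a turn by 0.5 rad. A row lasts 1/8 s, in which the tool goes at most 62.5 mm and 10.7 degrees, less where a joint would pass 70% of its speed; a pose out of reach is approached as far as the arm can. A call with a number of a shift or a turn outside -1 to 1 is refused whole. A call with a gripper value outside its range is refused whole. "gripper" is the opening, from 0 (shut) to 1 (fully open), set as the call begins (left out, the last holds). The fingers move at their own pace and stop on an object; the grip force is fixed at half the most. Time passes only in rows, so rows that repeat a pose let the fingers close, or fill a call up. It gives the time, the measured TCP pose, the force, the opening and the grip force at its end, in the units of the state.
- bot.get_obs(): the state, without advancing time (a new reading comes with each control period).
- bot.camera(name): name is "side" or "top" or "wrist"; returns a dict with "image" (400x640x3 uint8, red, green, blue), "z_map" (400x640 float32, m along the optical axis (not along the pixel's ray), 0 where there is no reading), "camera_matrix" (3x3 intrinsics, pixels), "xyz" and "orientation" of the camera in the world. Camera axes: x right, y up, looking along -z (the intrinsics and any distortion apply to the point x, -y, -z); pixel columns grow to the right and rows downward; lengths in m; the calibration is good to about 2 mm. A picture is of the moment at which its call begins.
- bot.job_done(): hands the job in; it is judged then, once.
The state is a dict: "clock": time; "joint_pos": joint angles; "joint_vel": joint speeds; "tau": joint torques, N m; "eef_pos": TCP position; "tool_rot": TCP orientation; "ft_force": force on the tool from outside, world axes, zero at the start; "ft_torque": the same for the moment, N m; "grip_width": finger opening in m; "grasp_force": force on a finger pad.
Only numpy, scipy, OpenCV 4.12 (cv2) and the standard library are available. Lean on these libraries where they do the work, as an engineer would, in place of code of your own. Each camera call takes 0.05 s, during which the arm holds its last target. There are 200 camera calls.

## Working session

There is one attempt and no reset: what is moved stays moved. The work goes in short steps, Python scripts to look and compute and a tool call to move; the robot and the scene stay as the last step left them, time stands still between calls to the robot, and variables do not carry over. Pictures are saved under pics/ and viewed, at most 10 in all, crops included, and the job is handed in when it is done.

Besides the shell and the picture viewer there is one more tool, called after "Call:" as name(argument=value, ...), one argument or row to a line, values as JSON. drive_tool: Moves the arm, as the interface text tells. Shifts and turns lie within -1 to 1; 1 stands for 250 mm of shift or 0.5 rad of turn. Its arguments: {"type":"object","properties":{"slide":{"type":"array","items":{"type":"array","items":{"type":"number"}}},"rotation":{"type":"array","items":{"type":"array","items":{"type":"number"}}},"gripper":{"type":"number"}},"required":["slide","rotation"]}

```bash
mkdir -p pics
cat > h.py <<'E'
import numpy as np, cv2
from scipy.spatial.transform import Rotation as R
from workcell import bot
def shot(name,tag):
    c=bot.camera(name); np.savez(f'pics/{tag}.npz',**{k:np.array(v) for k,v in c.items()})
    cv2.imwrite(f'pics/{tag}.png',c['image'][:,:,::-1]); return c
def load(tag): return dict(np.load(f'pics/{tag}.npz'))
def px2w(c,u,v,z=None):
    """pixel -> world; z given: intersect plane, else depth"""
    K=c['camera_matrix']; d=np.array([(u-K[0,2])/K[0,0],-(v-K[1,2])/K[1,1],-1])
    r=R.from_quat(c['orientation']).apply(d) if np.size(c['orientation'])==4 else c['orientation']@d
    t=c['z_map'][int(v),int(u)] if z is None else (z-c['xyz'][2])/r[2]
    return c['xyz']+t*r
E
python3 - <<'E'
from h import *
for n in('top','side'):
    c=shot(n,n+'0'); print(c['xyz'],c['orientation'],c['camera_matrix'])
print(bot.get_obs())
E
```

```text
[0.40817554 0.16013938 1.20097537] [ 0.04384383 -0.04074759 -0.69727635  0.71429899] [[510.82587236   0.         317.51071033]
 [  0.         510.82587236 195.69800597]
 [  0.           0.           1.        ]]
[ 0.31399378 -0.49555785  0.70780966] [ 0.39858843 -0.06442196 -0.14600511  0.90313874] [[452.69545201   0.         317.87357598]
 [  0.         452.69545201 203.22672126]
 [  0.           0.           1.        ]]
{'clock': 0.1, 'joint_pos': array([1.27698187e+00, 2.41367289e-01, 3.88652293e-03, 1.33520922e+00,
       3.48394493e-06, 1.57084260e+00]), 'joint_vel': array([ 0.00109358, -0.00197219,  0.00100822,  0.00153305, -0.00038496,
        0.00030403]), 'tau': array([-7.00651526e-05, -3.73138726e+01,  2.53009754e+01,  1.08699698e-02,
        4.52486961e-05, -1.70763734e-06]), 'eef_pos': array([0.14464054, 0.47804094, 0.2304977 ]), 'tool_rot': array([ 1.46402202e-01,  9.89224696e-01, -9.36377645e-04, -1.40297657e-04]), 'ft_force': array([-0.28651369, -0.05567578,  0.2811873 ]), 'ft_torque': array([0.00318884, 0.04847175, 0.03449246]), 'grasp_force': 0.0, 'grip_width': 0.08519642646304301}
```

View pics/top0.png

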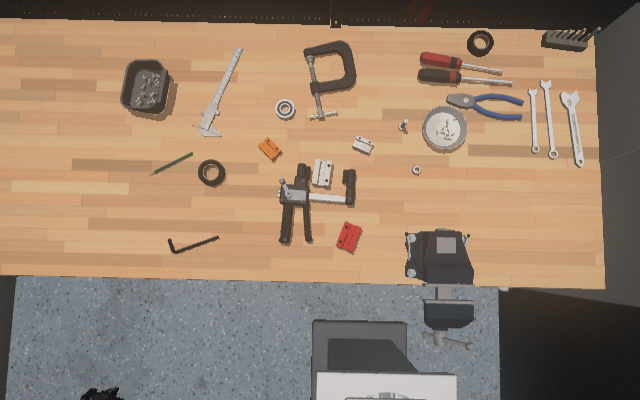

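The top view shows the clamp at about (305,200): bar pointing right (world −y), jaws up, handle and trigger down towards (285,240)/(307,240), and the lever tab at about (284,182). The white block is between the jaws at (322,173). I'll enlarge this area next.

Run:
```python
from h import *
c=load('top0'); im=c['image'][150:260,255:385,::-1]
cv2.imwrite('pics/crop0.png',cv2.resize(im,None,fx=5.4,fy=5.4,interpolation=cv2.INTER_CUBIC))
s=load('side0')
cv2.imwrite('pics/side_0.png',s['image'][:,:,::-1])
```

```text
(no output)
```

View pics/crop0.png

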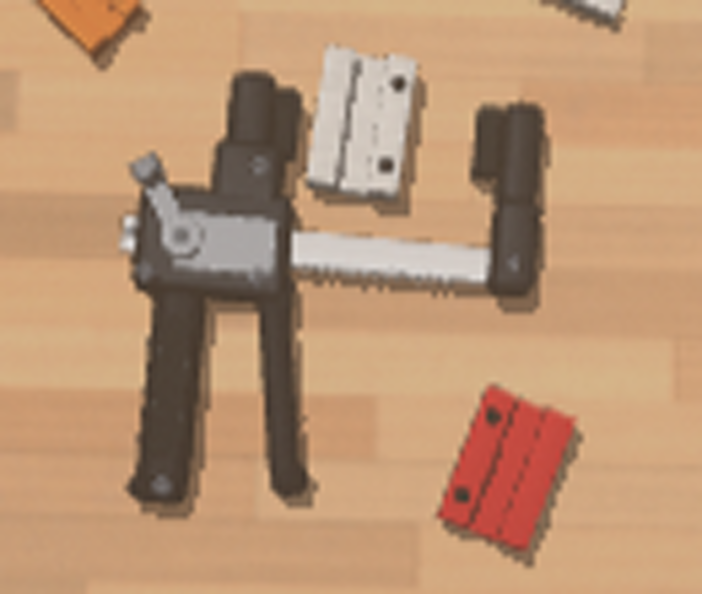

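View pics/side_0.png

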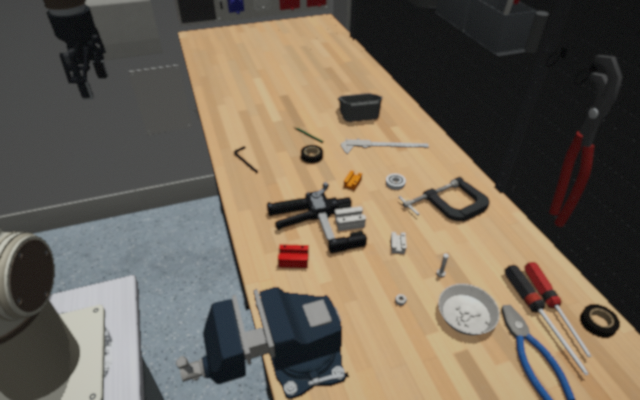

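The lever is swung out: its tab is at crop (147,168) and its axis at (182,236). The block is at (362,125), slightly rotated. The handle-end screw is at (161,485) and the trigger end at (291,488). The bar slopes slightly downwards to the right.

Run:
```python
from h import *
c=load('top0')
P=lambda u,v,z:px2w(c,255+u/5.4,150+v/5.4,z)
pts={'axis':(182,236,.036),'tab':(147,164,.05),'hscrew':(161,485,.028),'trigend':(291,490,.027),'barL':(292,249,.02),'barR':(490,264,.02),'farscrew':(514,264,.032),'nj_screw':(260,165,.032),'nj_tip':(253,75,.032),
'bTL':(333,45,.028),'bTR':(416,57,.028),'bBR':(400,197,.028),'bBL':(308,185,.028),'hTL':(172,300,.028),'hTR':(207,300,.028),'trigtop':(277,310,.027),'trigL':(278,470,.027),'trigR':(302,470,.027)}
W={k:P(*p)[:2] for k,p in pts.items()}
for k in W: print(k,W[k].round(4))
d=W['barR']-W['barL']; a=np.arctan2(d[1],d[0]);print('yaw bar',a)
n=W['nj_tip']-W['nj_screw'];print('yaw jaw',np.arctan2(n[1],n[0])-np.pi/2)
for yaw in (a,-np.pi/2-.07):
    Rm=np.array([[np.cos(yaw),-np.sin(yaw)],[np.sin(yaw),np.cos(yaw)]])
    o=W['axis']-Rm@[-.022,0]
    print(yaw,'o',o,{k:((w-o)@Rm*1000).round(0).tolist() for k,w in W.items()})
print(px2w(c,255+200/5.4,150+265/5.4),px2w(c,255+440/5.4,150+400/5.4))
```

```text
axis [0.5513 0.2333]
tab [0.5798 0.2481]
hscrew [0.4457 0.2394]
trigend [0.4449 0.1842]
barL [0.5487 0.1867]
barR [0.5442 0.1012]
farscrew [0.5431 0.0916]
nj_screw [0.5832 0.2011]
nj_tip [0.6222 0.2051]
bTL [0.6369 0.1711]
bTR [0.6325 0.1351]
bBR [0.5713 0.1407]
bBL [0.5756 0.1803]
hTL [0.5246 0.2372]
hTR [0.5249 0.2222]
trigtop [0.5215 0.1922]
trigL [0.4533 0.19  ]
trigR [0.4535 0.1798]
yaw bar -1.6229849475681941
yaw jaw -1.466366792367119
-1.6229849475681941 o [0.55010696 0.21129351] {'axis': [-22.0, 0.0], 'tab': [-38.0, 28.0], 'hscrew': [-23.0, -106.0], 'trigend': [33.0, -104.0], 'barL': [25.0, -0.0], 'barR': [110.0, -0.0], 'farscrew': [120.0, -1.0], 'nj_screw': [8.0, 34.0], 'nj_tip': [2.0, 72.0], 'bTL': [36.0, 89.0], 'bTR': [72.0, 86.0], 'bBR': [69.0, 25.0], 'bBL': [30.0, 27.0], 'hTL': [-25.0, -27.0], 'hTR': [-10.0, -26.0], 'trigtop': [21.0, -28.0], 'trigL': [26.0, -96.0], 'trigR': [37.0, -95.0]}
-1.6407963267948966 o [0.54971584 0.21131743] {'axis': [-22.0, 0.0], 'tab': [-39.0, 27.0], 'hscrew': [-21.0, -106.0], 'trigend': [34.0, -103.0], 'barL': [25.0, 1.0], 'barR': [110.0, 2.0], 'farscrew': [120.0, 2.0], 'nj_screw': [8.0, 34.0], 'nj_tip': [1.0, 73.0], 'bTL': [34.0, 90.0], 'bTR': [70.0, 88.0], 'bBR': [69.0, 27.0], 'bBL': [29.0, 28.0], 'hTL': [-24.0, -27.0], 'hTR': [-9.0, -25.0], 'trigtop': [21.0, -27.0], 'trigL': [28.0, -95.0], 'trigR': [38.0, -94.0]}
[0.53942242 0.22542703 0.03242321] [0.48635957 0.12095653 0.00087905]
```

Call:
drive_tool(
  slide=[
    [-0.12,-0.02,0.03],
    [-0.25,-0.04,0.06],
    [-0.4,-0.06,0.1],
    [-0.55,-0.09,0.14],
    [-0.7,-0.11,0.18],
    [-0.85,-0.13,0.2],
    [-0.95,-0.15,0.22],
    [-1.0,-0.16,0.22],
  ],
  rotation=[
    [0,0,-0.06],
    [0,0,-0.12],
    [0,0,-0.18],
    [0,0,-0.24],
    [0,0,-0.3],
    [0,0,-0.38],
    [0,0,-0.44],
    [0,0,-0.47],
  ],
  gripper=0,
)

```text
clock: 1.1
eef_pos: [0.3732, 0.3665, 0.1752]
tool_rot: [0.03, 1.0, -0.001, -0.001]
ft_force: [-0.7, -0.2, -0.5]
grip_width: 0.0001
grasp_force: 0.0
```

```bash
cat >> h.py <<'E'
O=np.array([.550,.2113]); YAW=-1.630
def cl2w(x,y,o=None,yaw=None):
    o=O if o is None else o; yaw=YAW if yaw is None else yaw
    return o+np.array([[np.cos(yaw),-np.sin(yaw)],[np.sin(yaw),np.cos(yaw)]])@np.array([x,y])/1000
def goto(x,y,z,yaw=None):
    """scaled slide/rotation to put TCP at clamp (x,y) mm, world z, tool y along -clamp x"""
    s=bot.get_obs(); r=R.from_quat(s['tool_rot']); yaw=YAW if yaw is None else yaw
    a=yaw+np.pi; Y=np.array([np.cos(a),np.sin(a),0]); Z=np.array([0,0,-1.]); X=np.cross(Y,Z)
    t=R.from_matrix(np.c_[X,Y,Z]); w=np.r_[cl2w(x,y),z]
    print('t',s['clock'],'at',s['eef_pos'].round(4),'grip',s['grip_width'],s['grasp_force'],'F',s['ft_force'].round(1))
    print('slide',(r.inv().apply(w-s['eef_pos'])/.25).round(3),'rot',((r.inv()*t).as_rotvec()/.5).round(3))
E
python3 -c "
from h import *
goto(-48,56,.12);goto(-48,56,.04)"
```

```text
t 1.1 at [0.3732 0.3665 0.1752] grip 0.00012348730012175376 0.0 F [-0.7 -0.2 -0.5]
slide [-0.967 -0.385  0.22 ] rot [-0.004 -0.003 -0.002]
t 1.1 at [0.3732 0.3665 0.1752] grip 0.00012348730012175376 0.0 F [-0.7 -0.2 -0.5]
slide [-0.968 -0.384  0.54 ] rot [-0.004 -0.003 -0.002]
```

Call:
drive_tool(
  slide=[
    [-0.15,-0.06,0.03],
    [-0.35,-0.14,0.08],
    [-0.55,-0.22,0.12],
    [-0.75,-0.3,0.16],
    [-0.9,-0.36,0.2],
    [-0.97,-0.385,0.3],
    [-0.97,-0.385,0.44],
    [-0.97,-0.385,0.54],
  ],
  rotation=[
    [0,0,0],
    [0,0,0],
    [0,0,0],
    [0,0,0],
    [0,0,0],
    [0,0,0],
    [0,0,0],
    [0,0,0],
  ],
)

```text
clock: 2.1
eef_pos: [0.6081, 0.2566, 0.0386]
tool_rot: [0.03, 1.0, -0.001, -0.002]
ft_force: [-1.1, -0.0, -0.6]
grip_width: 0.0001
grasp_force: 0.0
```

```bash
python3 -c "
from h import *
shot('wrist','w1');goto(-48,56,.04);goto(-48,18,.04)"
```

```text
t 2.15 at [0.6058 0.2559 0.0349] grip 0.0003458597178554268 0.0 F [-0.9 -0.8 -2.9]
slide [-0.012  0.001 -0.02 ] rot [-0.008 -0.016 -0.   ]
t 2.15 at [0.6058 0.2559 0.0349] grip 0.0003458597178554268 0.0 F [-0.9 -0.8 -2.9]
slide [ 0.14   0.001 -0.019] rot [-0.008 -0.016 -0.   ]
```

View pics/w1.png

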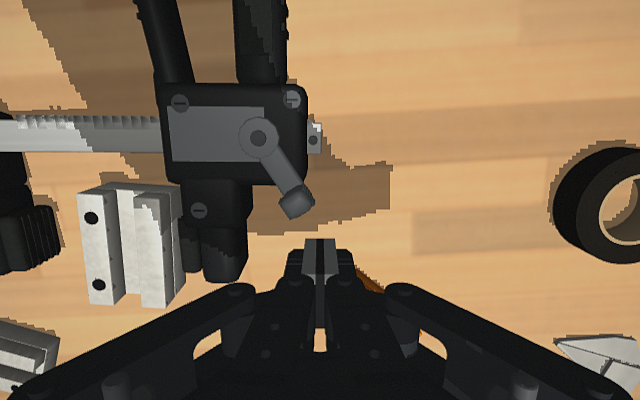

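The wrist view shows the lever tab at (296,200), with the shut fingertips at about (320,245) just on its +y side. Now I push towards −y.

Call:
drive_tool(
  slide=[
    [0.02,-0.012,-0.012],
    [0.04,-0.012,-0.012],
    [0.06,-0.012,-0.012],
    [0.085,-0.01,-0.012],
    [0.11,-0.005,-0.012],
    [0.135,0,-0.012],
    [0.152,0,-0.012],
    [0.152,0,-0.012],
  ],
  rotation=[
    [0,0,0],
    [0,0,0],
    [0,0,0],
    [0,0,0],
    [0,0,0],
    [0,0,0],
    [0,0,0],
    [0,0,0],
  ],
)

```text
clock: 3.15
eef_pos: [0.5718, 0.2618, 0.0459]
tool_rot: [0.029, 1.0, 0.002, 0.002]
ft_force: [2.8, 4.6, 4.9]
grip_width: -0.0005
grasp_force: 2.5
```

```bash
python3 -c "
from h import *
c=shot('wrist','w2');goto(-48,18,.04);goto(-48,50,.09)"
```

```text
t 3.2 at [0.5719 0.2617 0.0459] grip 0.00018478954335621032 2.53537829965353 F [3.2 3.6 3.4]
slide [ 0.004 -0.015  0.023] rot [0.007 0.006 0.003]
t 3.2 at [0.5719 0.2617 0.0459] grip 0.00018478954335621032 2.53537829965353 F [3.2 3.6 3.4]
slide [-0.125 -0.014 -0.176] rot [0.007 0.006 0.003]
```

View pics/w2.png

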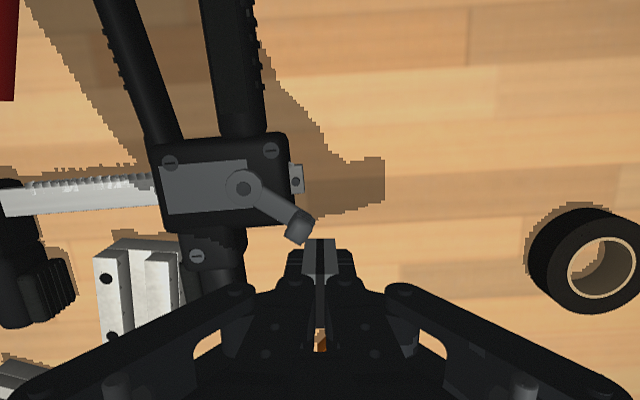

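The lever only turned part way, because the fingertip at (318,240) bears on the tab's outer corner at (300,226). The clamp also rotated slightly. I'll re-measure and push from the +x side.

Run:
```python
from h import *
import json
for tag,pp in(('w1',[(258,138),(198,210),(180,104),(292,98),(296,200)]),('w2',[(243,188),(196,256),(170,162),(271,150),(299,226)])):
    c=load(tag); z=[.036,.032,.032,.032,.048]
    W=np.array([px2w(c,*p,z=zz)[:2] for p,zz in zip(pp,z)]); print(tag,W.round(4).tolist(),c['xyz'])
    a=np.array([[-22,0],[8,34]])/1000
    print('nominal', [cl2w(*q).round(4) for q in ((-22,0),(8,34))])
    d=W[1]-W[0]; yaw=np.arctan2(d[1],d[0])-np.arctan2(34,30)
    Rm=np.array([[np.cos(yaw),-np.sin(yaw)],[np.sin(yaw),np.cos(yaw)]])
    o=(W[:2]-a@Rm.T).mean(0); print('yaw',yaw,'o',o,'clamp coords',((W-o)@Rm*1000).round(1).tolist(), 'tcp',((bot.get_obs()['eef_pos'][:2]-o)@Rm*1000).round(1))
```

```text
w1 [[0.5518, 0.2345], [0.5837, 0.2019], [0.5356, 0.2015], [0.536, 0.2502], [0.5773, 0.2498]] [0.54122546 0.26212401 0.1821551 ]
nominal [array([0.5513, 0.2333]), array([0.5835, 0.2013])]
yaw -1.6432007597449734 o [0.55030754 0.2124241 ] clamp coords [[-22.1, -0.1], [8.1, 34.1], [11.9, -13.9], [-36.6, -17.0], [-39.3, 24.2]] tcp [-50.8  18. ]
w2 [[0.539, 0.2288], [0.5741, 0.1995], [0.5253, 0.1948], [0.5224, 0.2431], [0.5551, 0.2548]] [0.5040732  0.26653048 0.18908545]
nominal [array([0.5513, 0.2333]), array([0.5835, 0.2013])]
yaw -1.5419037055601472 o [0.53975575 0.20666491] clamp coords [[-22.1, -0.2], [8.1, 34.2], [11.4, -14.8], [-36.9, -16.3], [-47.6, 16.8]] tcp [-54.1  33.7]
```

```bash
sed -i 's/^O=.*/O=np.array([.540,.2067]); YAW=-1.542/' h.py; python3 -c "
from h import *
goto(-54,43,.043);goto(-36,43,.043);goto(-36,34,.043);goto(-45,19,.043)"
```

```text
t 3.2 at [0.5719 0.2617 0.0459] grip 0.00018478954335621032 2.53537829965353 F [3.2 3.6 3.4]
slide [-0.038  0.003  0.012] rot [ 0.007  0.006 -0.173]
t 3.2 at [0.5719 0.2617 0.0459] grip 0.00018478954335621032 2.53537829965353 F [3.2 3.6 3.4]
slide [-0.044 -0.069  0.011] rot [ 0.007  0.006 -0.173]
t 3.2 at [0.5719 0.2617 0.0459] grip 0.00018478954335621032 2.53537829965353 F [3.2 3.6 3.4]
slide [-0.008 -0.072  0.011] rot [ 0.007  0.006 -0.173]
t 3.2 at [0.5719 0.2617 0.0459] grip 0.00018478954335621032 2.53537829965353 F [3.2 3.6 3.4]
slide [ 0.055 -0.041  0.011] rot [ 0.007  0.006 -0.173]
```

Call:
drive_tool(
  slide=[
    [-0.04,0,0.0],
    [-0.044,-0.04,0.0],
    [-0.044,-0.072,0.0],
    [-0.008,-0.072,0.0],
    [0.014,-0.062,0.0],
    [0.036,-0.052,0.0],
    [0.055,-0.041,0.0],
    [0.055,-0.041,0.0],
  ],
  rotation=[
    [0,0,0],
    [0,0,0],
    [0,0,0],
    [0,0,0],
    [0,0,0],
    [0,0,0],
    [0,0,0],
    [0,0,0],
  ],
)

```text
clock: 4.2
eef_pos: [0.5555, 0.2506, 0.0442]
tool_rot: [0.029, 1.0, -0.0, -0.001]
ft_force: [0.7, -0.4, 0.6]
grip_width: 0.0002
grasp_force: 0.0
```

```bash
python3 -c "
from h import *
c=shot('wrist','w3');goto(-48,18,.04)"
```

```text
t 4.25 at [0.5558 0.2503 0.0442] grip 0.00012975075876222358 0.0 F [ 0.7 -1.  -0.9]
slide [-0.002  0.02   0.017] rot [-0.002 -0.002 -0.174]
```

View pics/w3.png

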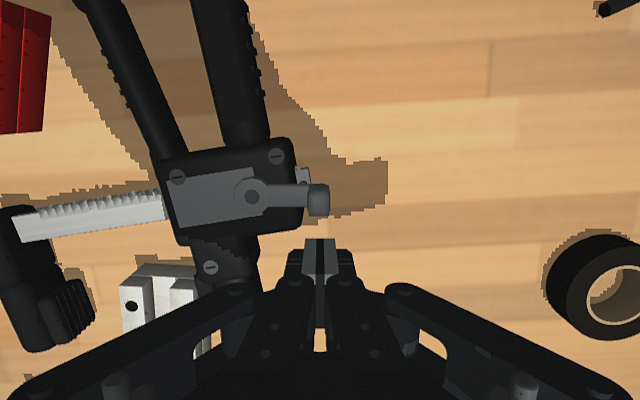

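The lever has snapped nearly in line: axis at (252,196), tab at (318,199). I'll raise the arm away, measure the clamp again and go round to the grip.

Call:
drive_tool(
  slide=[
    [-0.04,0,-0.05],
    [-0.06,0,-0.2],
    [-0.06,0,-0.4],
    [0.0,-0.03,-0.5],
    [0.1,-0.08,-0.5],
    [0.2,-0.13,-0.5],
    [0.28,-0.17,-0.5],
    [0.28,-0.17,-0.5],
  ],
  rotation=[
    [0,0,0],
    [0,0,0],
    [0,0,0],
    [0,0,-0.05],
    [0,0,-0.1],
    [0,0,-0.15],
    [0,0,-0.2],
    [0,0,-0.2],
  ],
  gripper=1,
)

```text
clock: 5.25
eef_pos: [0.4829, 0.2113, 0.1696]
tool_rot: [-0.02, 1.0, -0.0, -0.001]
ft_force: [0.6, 0.6, 0.6]
grip_width: 0.0855
grasp_force: 0.0
```

```bash
python3 -c "
from h import *
c=shot('wrist','w4');goto(0,-62,.1)"
```

```text
t 5.3 at [0.4842 0.2118 0.1697] grip 0.08568085421200532 0.0 F [-0.8 -1.  -0.1]
slide [ 0.026 -0.027  0.279] rot [-0.     0.001  0.024]
```

View pics/w4.png

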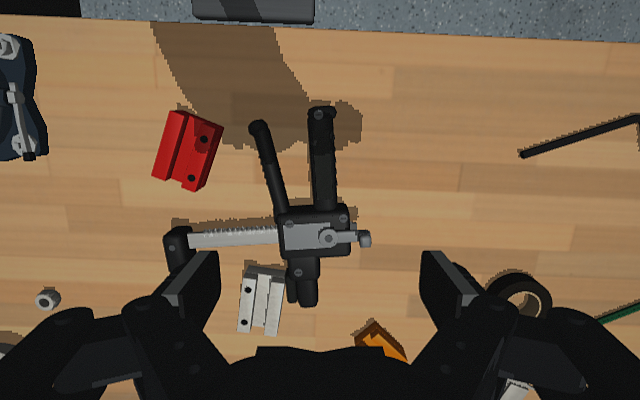

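The lever now lies in line: axis at (328,238), tab at (364,238). Handle-end screw (319,115), trigger end (258,125), jaw screw (297,272), block (262,300).

```bash
python3 - <<'E'
from h import *
c=load('w4')
pts={'axis':(328,238,.036),'jscrew':(297,272,.032),'hscrew':(319,115,.028),'hs1':(289,222,.032),'hs2':(344,217,.032),'tab':(364,238,.05),'trig':(259,127,.027),'barR':(280,235,.02),'barL':(190,241,.02),'farTL':(166,228,.032),'bTL':(244,266,.028),'bTR':(288,270,.028),'bBR':(279,334,.028),'bBL':(237,329,.028),'njtip':(308,305,.032)}
W={k:px2w(c,u,v,z)[:2] for k,(u,v,z) in pts.items()}
A=np.array([W['axis'],W['jscrew'],W['hscrew'],W['hs1'],W['hs2']]); a=np.array([[-22,0],[8,34],[-22,-106],[11.7,-14.4],[-36.7,-16.6]])/1000
Ac,ac=A-A.mean(0),a-a.mean(0); H=ac.T@Ac; yaw=np.arctan2(H[0,1]-H[1,0],H[0,0]+H[1,1])
Rm=np.array([[np.cos(yaw),-np.sin(yaw)],[np.sin(yaw),np.cos(yaw)]]); o=A.mean(0)-Rm@a.mean(0)
print('yaw',yaw,'o',o)
for k,w in W.items(): print(k,w.round(4),((w-o)@Rm*1000).round(1))
d=W['tab']-W['axis']; q=d@Rm; print('lever',np.arctan2(q[1],-q[0]))
import re
s=open('h.py').read(); s=re.sub(r'O=np.array.*',f'O=np.array([{o[0]:.4f},{o[1]:.4f}]); YAW={yaw:.4f}',s); open('h.py','w').write(s)
E
python3 -c "
from h import *
goto(0,-62,.1);goto(0,-62,.005)"
```

```text
yaw -1.4620786932376209 o [0.52862772 0.19956757]
axis [0.5268 0.2217] [-22.2   0.6]
jscrew [0.5634 0.1947] [ 8.6 34.1]
hscrew [0.4213 0.2094] [ -21.4 -105.6]
hs1 [0.5146 0.1864] [ 11.5 -15.3]
hs2 [0.5079 0.2351] [-37.6 -16.7]
tab [0.5199 0.2515] [-52.5  -3. ]
trig [0.4332 0.1594] [ 29.6 -99.3]
barR [0.5321 0.1772] [22.6  1. ]
barL [0.5417 0.0924] [108.    1.4]
farTL [0.5249 0.0765] [121.9 -17.1]
bTL [0.5614 0.1447] [58.1 26.6]
bTR [0.5638 0.186 ] [17.3 33.5]
bBR [0.6344 0.1782] [ 32.8 102.8]
bBL [0.6303 0.1365] [73.8 94.3]
njtip [0.5978 0.206 ] [ 1.1 69.4]
lever -0.11836945313675011
t 5.3 at [0.4842 0.2118 0.1697] grip 0.08568085421200532 0.0 F [-0.8 -1.  -0.1]
slide [ 0.072 -0.073  0.279] rot [-0.     0.001 -0.136]
t 5.3 at [0.4842 0.2118 0.1697] grip 0.08568085421200532 0.0 F [-0.8 -1.  -0.1]
slide [ 0.072 -0.073  0.659] rot [-0.     0.001 -0.136]
```

Call:
drive_tool(
  slide=[
    [0.03,-0.03,0.1],
    [0.072,-0.073,0.25],
    [0.072,-0.073,0.38],
    [0.072,-0.073,0.48],
    [0.072,-0.073,0.56],
    [0.072,-0.073,0.62],
    [0.072,-0.073,0.655],
    [0.072,-0.073,0.655],
  ],
  rotation=[
    [0,0,-0.06],
    [0,0,-0.136],
    [0,0,-0.136],
    [0,0,-0.136],
    [0,0,-0.136],
    [0,0,-0.136],
    [0,0,-0.136],
    [0,0,-0.136],
  ],
)

```text
clock: 6.3
eef_pos: [0.4671, 0.1931, 0.0051]
tool_rot: [-0.055, 0.999, -0.0, -0.0]
ft_force: [0.1, 0.6, -0.2]
grip_width: 0.085
grasp_force: 0.0
```

```bash
python3 -c "
from h import *
goto(0,-62,.006);goto(-12.5,-62,.006)"
```

```text
t 6.3 at [0.4671 0.1931 0.0051] grip 0.08501203882084547 0.0 F [ 0.1  0.6 -0.2]
slide [ 0.    -0.001 -0.003] rot [-0.001 -0.001  0.001]
t 6.3 at [0.4671 0.1931 0.0051] grip 0.08501203882084547 0.0 F [ 0.1  0.6 -0.2]
slide [ 0.     0.049 -0.003] rot [-0.001 -0.001  0.001]
```

Call:
drive_tool(
  slide=[
    [0,0,0],
    [0,0.015,0],
    [0,0.03,0],
    [0,0.05,0],
    [0,0.05,0],
    [0,0.05,0],
    [0,0.05,0],
    [0,0.05,0],
  ],
  rotation=[
    [0,0,0],
    [0,0,0],
    [0,0,0],
    [0,0,0],
    [0,0,0],
    [0,0,0],
    [0,0,0],
    [0,0,0],
  ],
  gripper=0.4,
)

```text
clock: 7.3
eef_pos: [0.4667, 0.2055, 0.0096]
tool_rot: [-0.054, 0.999, 0.001, 0.002]
ft_force: [-6.3, -5.7, 24.1]
grip_width: 0.0364
grasp_force: 58.7
```

Run:
```python
from h import *
import h
h.O=np.array([.550,.2113]);h.YAW=-1.63
goto(-12.5,-62,.006)
shot('wrist','w5')
```

```text
t 7.3 at [0.4667 0.2055 0.0096] grip 0.03640510740508797 58.74977472005412 F [-6.3 -5.7 24.1]
slide [-0.097  0.078  0.015] rot [0.002 0.007 0.333]
```

View pics/w5.png

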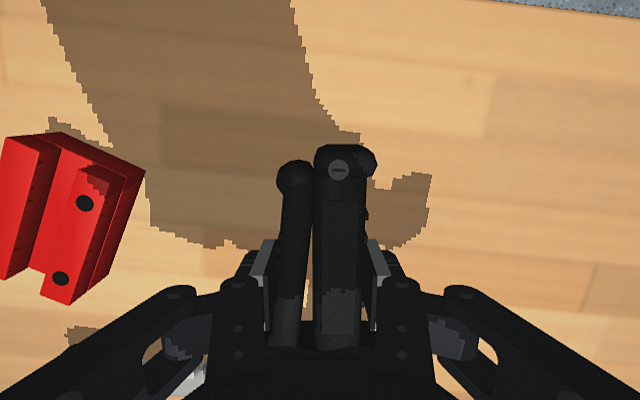

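The wrist view shows the trigger home against the handle between the fingers (opening 36 mm). I'll turn the clamp back to line up with the block while it is held.

Call:
drive_tool(
  slide=[
    [0,0,-0.012],
    [-0.015,0.013,-0.012],
    [-0.03,0.027,-0.012],
    [-0.048,0.04,-0.012],
    [-0.065,0.053,-0.012],
    [-0.08,0.066,-0.012],
    [-0.097,0.078,-0.012],
    [-0.097,0.078,-0.012],
  ],
  rotation=[
    [0,0,0],
    [0,0,0.055],
    [0,0,0.11],
    [0,0,0.165],
    [0,0,0.22],
    [0,0,0.275],
    [0,0,0.333],
    [0,0,0.333],
  ],
)

```text
clock: 8.35
eef_pos: [0.4831, 0.2264, 0.0095]
tool_rot: [0.029, 1.0, -0.001, -0.004]
ft_force: [-14.3, -5.1, 19.6]
grip_width: 0.0361
grasp_force: 61.0
```

Run:
```python
from h import *
import h
h.O=np.array([.550,.2113]);h.YAW=-1.63
goto(-12.5,-62,.006)
c=shot('top','t6')
im=c['image'][130:250,245:385,::-1]
cv2.imwrite('pics/crop6.png',cv2.resize(im,None,fx=5,fy=5,interpolation=cv2.INTER_CUBIC))
```

```text
t 8.35 at [0.4831 0.2264 0.0095] grip 0.036122401025197766 61.00778199266642 F [-14.3  -5.1  19.6]
slide [-0.023  0.006  0.014] rot [-0.005 -0.016  0.002]
```

View pics/crop6.png

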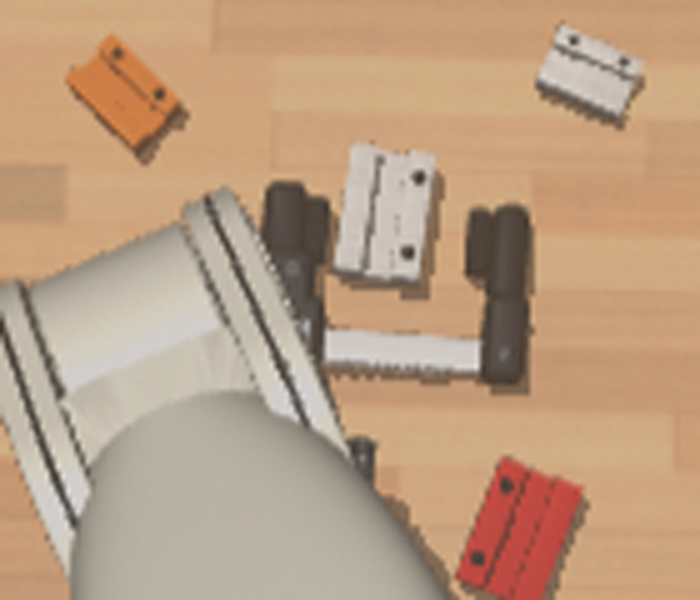

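The crop shows the jaws parallel to the block with gaps on both sides, and the far jaw drawn up. Next: release and pump.

Call:
drive_tool(
  slide=[
    [0,-0.02,0],
    [0,-0.04,0.006],
    [0,-0.05,0.012],
    [0,-0.05,0.012],
    [0,-0.05,0.012],
    [0,-0.05,0.012],
    [0,-0.05,0.012],
    [0,-0.05,0.012],
  ],
  rotation=[
    [0,0,0],
    [0,0,0],
    [0,0,0],
    [0,0,0],
    [0,0,0],
    [0,0,0],
    [0,0,0],
    [0,0,0],
  ],
  gripper=0.86,
)

```text
clock: 9.4
eef_pos: [0.487, 0.2151, 0.0056]
tool_rot: [0.029, 1.0, 0.0, 0.0]
ft_force: [0.7, 0.2, -0.3]
grip_width: 0.0732
grasp_force: 0.0
```

Call:
drive_tool(
  slide=[
    [0,0,0],
    [0,0.015,0],
    [0,0.03,-0.006],
    [0,0.05,-0.012],
    [0,0.05,-0.012],
    [0,0.05,-0.012],
    [0,0.05,-0.012],
    [0,0.05,-0.012],
  ],
  rotation=[
    [0,0,0],
    [0,0,0],
    [0,0,0],
    [0,0,0],
    [0,0,0],
    [0,0,0],
    [0,0,0],
    [0,0,0],
  ],
  gripper=0.4,
)

```text
clock: 10.4
eef_pos: [0.4886, 0.2268, 0.0104]
tool_rot: [0.029, 1.0, -0.0, 0.001]
ft_force: [-2.5, -5.4, 11.5]
grip_width: 0.0361
grasp_force: 60.2
```

Run:
```python
from h import *
c=shot('top','t7')
im=c['image'][130:250,245:385,::-1]
cv2.imwrite('pics/crop7.png',cv2.resize(im,None,fx=5,fy=5,interpolation=cv2.INTER_CUBIC))
```

```text
(no output)
```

View pics/crop7.png

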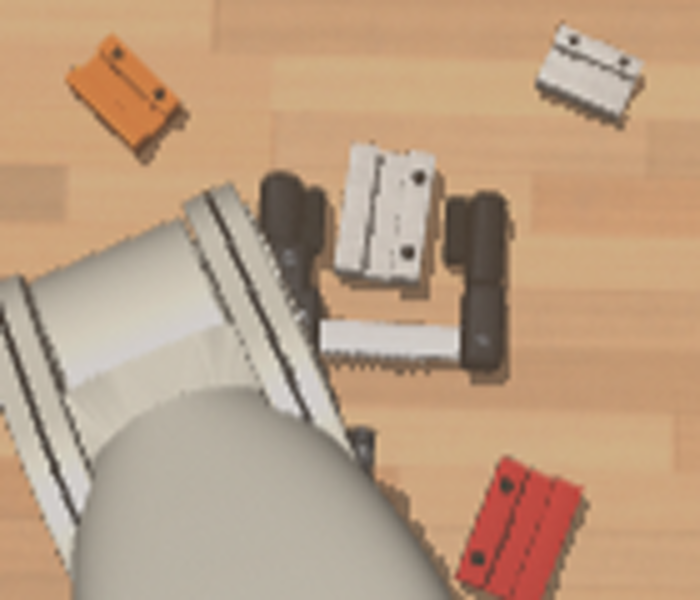

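The jaw has advanced about 9 mm more and the ratchet is holding. Two more full strokes.

Call:
drive_tool(
  slide=[
    [0,-0.02,0],
    [0,-0.04,0.006],
    [0,-0.05,0.016],
    [0,-0.05,0.016],
    [0,-0.05,0.016],
    [0,-0.05,0.016],
    [0,-0.05,0.016],
    [0,-0.05,0.016],
  ],
  rotation=[
    [0,0,0],
    [0,0,0],
    [0,0,0],
    [0,0,0],
    [0,0,0],
    [0,0,0],
    [0,0,0],
    [0,0,0],
  ],
  gripper=0.86,
)

```text
clock: 11.45
eef_pos: [0.487, 0.2151, 0.0046]
tool_rot: [0.029, 1.0, 0.0, 0.0]
ft_force: [0.3, 0.1, 0.3]
grip_width: 0.0734
grasp_force: 0.0
```

Call:
drive_tool(
  slide=[
    [0,0,0],
    [0,0.015,0],
    [0,0.03,-0.008],
    [0,0.05,-0.016],
    [0,0.05,-0.016],
    [0,0.05,-0.016],
    [0,0.05,-0.016],
    [0,0.05,-0.016],
  ],
  rotation=[
    [0,0,0],
    [0,0,0],
    [0,0,0],
    [0,0,0],
    [0,0,0],
    [0,0,0],
    [0,0,0],
    [0,0,0],
  ],
  gripper=0.4,
)

```text
clock: 12.45
eef_pos: [0.4882, 0.2271, 0.009]
tool_rot: [0.029, 1.0, 0.0, 0.0]
ft_force: [-0.4, -2.8, 6.9]
grip_width: 0.0364
grasp_force: 60.6
```

Call:
drive_tool(
  slide=[
    [0,-0.02,0],
    [0,-0.04,0.006],
    [0,-0.05,0.016],
    [0,-0.05,0.016],
    [0,-0.05,0.016],
    [0,-0.05,0.016],
    [0,-0.05,0.016],
    [0,-0.05,0.016],
  ],
  rotation=[
    [0,0,0],
    [0,0,0],
    [0,0,0],
    [0,0,0],
    [0,0,0],
    [0,0,0],
    [0,0,0],
    [0,0,0],
  ],
  gripper=0.86,
)

```text
clock: 13.45
eef_pos: [0.487, 0.2152, 0.0046]
tool_rot: [0.029, 1.0, 0.0, 0.0]
ft_force: [0.2, -0.1, -0.8]
grip_width: 0.0734
grasp_force: 0.0
```

Call:
drive_tool(
  slide=[
    [0,0,0],
    [0,0.015,0],
    [0,0.03,-0.008],
    [0,0.05,-0.016],
    [0,0.05,-0.016],
    [0,0.05,-0.016],
    [0,0.05,-0.016],
    [0,0.05,-0.016],
  ],
  rotation=[
    [0,0,0],
    [0,0,0],
    [0,0,0],
    [0,0,0],
    [0,0,0],
    [0,0,0],
    [0,0,0],
    [0,0,0],
  ],
  gripper=0.4,
)

```text
clock: 14.45
eef_pos: [0.4881, 0.2271, 0.0089]
tool_rot: [0.029, 1.0, 0.0, 0.0]
ft_force: [-0.5, -3.7, 5.6]
grip_width: 0.0368
grasp_force: 60.7
```

Run:
```python
from h import *
c=shot('top','t8')
# height map along jaw line: sample rows/cols around jaws
for v in (168,172,176,180):
    row=[]
    for u in range(294,352):
        p=px2w(c,u,v); g=c['image'][v,u].astype(int); row.append(('B' if g.min()>140 else 'k' if g.max()<80 else 'w'))
    print(v,''.join(row))
print(bot.get_obs()['grasp_force'],bot.get_obs()['grip_width'])
```

```text
168 wwwkwwwwwkkwwwwwBBBBBwBBBBBBBBBBwwwwwwwwwwwwwwwwwwwwwwwwww
172 wwwkwwwwwkkkkkkBBBBBBwBBBBBBBBBBwkwkkkwwwwkkwwwwwwwwwwwwww
176 BBwwwwwwwkkkkkkBBBBBBwBBBBBBBBBBkwkkkkwwwwkkwwwwwwwwwwwwww
180 BBBBBwwwwwwkkkwBBBBBwBBBBBBBkkwBwkkkkkwwwkkwwwwwwwwwwwwwww
60.67793179303408 0.036844391018954835
```

Call:
drive_tool(
  slide=[
    [0,-0.02,0],
    [0,-0.04,0.006],
    [0,-0.05,0.016],
    [0,-0.05,0.016],
    [0,-0.05,0.016],
    [0,-0.05,0.016],
    [0,-0.05,0.016],
    [0,-0.05,0.016],
  ],
  rotation=[
    [0,0,0],
    [0,0,0],
    [0,0,0],
    [0,0,0],
    [0,0,0],
    [0,0,0],
    [0,0,0],
    [0,0,0],
  ],
  gripper=0.86,
)

```text
clock: 15.5
eef_pos: [0.487, 0.2152, 0.0046]
tool_rot: [0.029, 1.0, 0.0, 0.0]
ft_force: [0.1, -0.2, -0.6]
grip_width: 0.0737
grasp_force: 0.0
```

Call:
drive_tool(
  slide=[
    [0,0,0],
    [0,0.012,0],
    [0,0.024,-0.006],
    [0,0.034,-0.01],
    [0,0.034,-0.01],
    [0,0.034,-0.01],
    [0,0.034,-0.01],
    [0,0.034,-0.01],
  ],
  rotation=[
    [0,0,0],
    [0,0,0],
    [0,0,0],
    [0,0,0],
    [0,0,0],
    [0,0,0],
    [0,0,0],
    [0,0,0],
  ],
  gripper=0.53,
)

```text
clock: 16.5
eef_pos: [0.4881, 0.223, 0.0076]
tool_rot: [0.029, 1.0, -0.0, 0.001]
ft_force: [0.9, -3.0, 6.3]
grip_width: 0.0458
grasp_force: 13.6
```

Run:
```python
from h import *
c=shot('top','t9')
for v in (168,172,176,180):
    print(v,''.join('B' if (g:=c['image'][v,u].astype(int)).min()>140 else 'k' if g.max()<80 else 'w' for u in range(294,352)))
s=bot.get_obs();print(s['grasp_force'],s['grip_width'],s['ft_force'])
```

```text
168 wwwwwwwwwkkwwwwBBBBBwwBBBBBBBBBBwwwwwwwwwwwwwwwwwwwwwwwwww
172 BBwwwwwwwkkkkkwBBBBBwBBBBBBBBBBBwkkkwwwwkkwwwwwwwwwwwwwwww
176 BBBBBwwwwkkkkkwBBBBBwBBBBBBBBBBwkkkkwwwwkkwwwwwwwwwwwwwwww
180 kwBBBBwBwwwwkkBBBBBBwBBBBBBwkwBwkkkkwwwwkkwwwwwwwwwwwwwwww
13.603167235851288 0.04551367245573796 [ 0.41056849 -3.60591853  5.79723186]
```

The force balance suggests about 8–9 N of clamping. I'll squeeze a little more to sit mid-range and let it settle.

Call:
drive_tool(
  slide=[
    [0,0.004,0],
    [0,0.008,0],
    [0,0.008,0],
    [0,0.008,0],
    [0,0.008,0],
    [0,0.008,0],
    [0,0.008,0],
    [0,0.008,0],
  ],
  rotation=[
    [0,0,0],
    [0,0,0],
    [0,0,0],
    [0,0,0],
    [0,0,0],
    [0,0,0],
    [0,0,0],
    [0,0,0],
  ],
  gripper=0.49,
)

```text
clock: 17.55
eef_pos: [0.4881, 0.2247, 0.008]
tool_rot: [0.029, 1.0, -0.001, 0.001]
ft_force: [-1.4, -4.1, 11.1]
grip_width: 0.042
grasp_force: 16.4
```

Run:
```python
from h import *
c=shot('top','t10')
for v in (168,172,176,180):
    print(v,''.join('B' if (g:=c['image'][v,u].astype(int)).min()>140 else 'k' if g.max()<80 else 'w' for u in range(294,352)))
# block top height over its face
z=[px2w(c,u,v)[2] for u in range(310,324) for v in range(163,180)]
print('block z pct',np.percentile(z,[10,50,90]).round(4))
s=bot.get_obs();print(s['grasp_force'],s['grip_width'],s['ft_force'])
```

```text
168 wwwwwwwwwwkwwwwBBBBBwBBBBBBBBBBBwwwwwwwwwwwwwwwwwwwwwwwwww
172 BBwkwwwwwkkkkkBBBBBBwBBBBBBBBBBwkkwkwwwwkkwwwwwwwwwwwwwwww
176 BBBwBwwwwkkkkkBBBBBBwBBBBBBBBBBwkkkkwwwkkkwwwwwwwwwwwwwwww
180 BBBBBwwwwwwkkwBBBBBwwBBBBBBkkwBwkkkwwwwkkwwwwwwwwwwwwwwwww
block z pct [0.0152 0.0254 0.0301]
16.38245124137029 0.04245069983930622 [-1.95007833 -3.10268355 10.27117905]
```

```bash
python3 -c "
from workcell import bot
print(bot.job_done())"
```

```text
the job is handed in; nothing more can be done
None
```

I handed the job in at about 18 s with the block gripped at roughly 12–13 N per pad, estimated from the trigger force rather than measured. The release lever is back in line and the trigger is held part-squeezed on the fifth stroke. The lever push shifted the clamp and may have nudged the block; I turned the clamp back while it was held. The verdict was not shown.

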